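# Open the strapped jar of unknown thread hand and hold its lid

### The job

One of the two cobalt jars has a steel keeper strap sitting over its lid: lift the strap off, hang it astride the horizontal rail bar with one leg on each side, and let go of it there. Then open that same jar: nobody remembers whether its lid has a right- or left-hand thread, so turn it one way and, if it stops almost at once, the other way, until it comes free. Lift the lid off and finish while still holding it, level and still, at least 60 mm above where it sat; leave the other jar, the cups, the portafilter and the spoon alone.

Things in the scene. Friction and masses are not known exactly. Their poses are not given: they have to be found in the camera images.
- strap: Bent steel keeper strap, about 140 g, an upside-down U astride the lid. Origin: underside of the ridge in the middle of its crown; z up, x from leg to leg, y along its 22 mm width. Crown 4 mm thick, falling 15 degrees to each side; legs' inner faces 38 mm and outer faces 42 mm (feet 46 mm) from the origin, ending 48 mm below it. Hung on the rail, the bar runs along its y under the ridge.
- strap_tab (a point): Point to grip in the walnut tab on the strap's crown, 22 mm above the strap's origin, same axes. Tab: 14 mm (x) by 22 mm (y), from 4 to 34 mm above the origin. Under the crown two rubber pads, 20 to 27 mm either side of the ridge, reach 8 mm below the origin and rest on the lid at the start.
- lid: Ribbed aluminium screw lid of the strapped jar, about 100 g, 60 mm across, 28 mm high. Origin: centre of its underside, z up, 90 mm above the surface when closed; x along the dark line across its top, so its yaw shows how far it has turned. The jar under it is 66 mm across, fixed and cannot turn; its shoulder begins 14 mm below the lid's underside.
- lid_top (a point): Centre of the lid's top. The thread is short, level and nearly frictionless. One way, which differs from start to start, the lid stops dead within 15 degrees; the other way it is free to lift once turned 50 to 62 degrees from its start (57 is best) and stops beyond about 66. Locked, it lifts no more than 2 mm. Freed, it comes straight up, clear of the neck after 20 mm.
- lid_spare: Identical lid on the other, unstrapped jar, 140 mm away in the same rack; to be left alone. Same origin and axes.
- rack: Wooden board 120 x 280 x 12 mm, fixed to the surface, in which the two jars are clamped, 70 mm either side of its centre along its y axis. Origin: centre of its underside.
- rail: Fixed horizontal steel bar, 12 mm thick, along the rail's own y axis on two posts 260 mm apart, its axis 150 mm above the work surface. Origin: on the surface under the middle of the bar.
- rail_mid (a point): Middle of the bar, on its axis, 150 mm above the surface; y along the bar.
- cups: Stack of three white demitasse cups, 62 mm across, 102 mm high, loose. Origin: centre of its underside.
- portafilter: Steel portafilter, loose: basket 66 mm across and 28 mm high round the origin (centre of its underside), black handle reaching 166 mm along -x.
- spoon: Walnut-handled spoon, 150 mm long, lying along its x axis, loose.
Mind the look-alikes: they are no part of the job. What is shaped like the strap but pink is not meant. What is shaped like the lid but pink is not meant.

How it is judged:
On the way, in this order (a step that is already met when the one before it is completed fails the run):
1. the strap hangs astride the rail bar, let go, while the lid is still on its jar (contact force between strap and rail above 0.3 N and contact force between the fingers and strap below 0.1 N and x of strap in the frame of rail_mid between -0.022 and 0.022 m and y of strap in the frame of rail_mid between -0.11 and 0.11 m and height (world z) of strap between 0.14 and 0.175 m and angle between strap's own z axis and vertical below 0.6 rad and linear speed of strap below 0.05 m/s and height (world z) of lid below 0.096 m), for 0.2 s.
2. the lid is gripped and lifted clear of its jar (height (world z) of lid above 0.115 m and contact force between the fingers and lid above 1 N), for 0.1 s.
At the end, for the whole second after the job is handed in: The strapped jar's lid is held still in the fingers only, within 15 degrees of level, underside 140 mm or more above the surface. The strap hangs untouched and at rest astride the bar: ridge within 22 mm of it sideways, 110 mm of its middle lengthwise, tilted under 34 degrees (contact force between strap and rail above 0.3 N and contact force between each of the fingers, lid and strap below 0.1 N and x of strap in the frame of rail_mid between -0.022 and 0.022 m and y of strap in the frame of rail_mid between -0.11 and 0.11 m and height (world z) of strap between 0.14 and 0.175 m and angle between strap's own z axis and vertical below 0.6 rad and linear speed of strap below 0.05 m/s and height (world z) of lid above 0.14 m and angle between lid's own z axis and vertical below 0.26 rad and contact force between the fingers and lid above 1 N and linear speed of lid below 0.03 m/s and contact force between lid and rail below 0.1 N and contact force between lid and cups below 0.1 N and contact force between lid and lid_spare below 0.1 N); the arm keeps its last pose, push and grip.
It fails at once if the other jar's lid was lifted, handled or pushed (distance of lid_spare from where it was at the start of the episode above 0.008 m or contact force between the fingers and lid_spare above 3 N).
It fails at once if the cups were disturbed (distance of cups from where it was at the start of the episode above 0.02 m).
It fails at once if the portafilter was disturbed (distance of portafilter from where it was at the start of the episode above 0.02 m).
It fails at once if the spoon was disturbed (distance of spoon from where it was at the start of the episode above 0.02 m).
It also fails if it takes over 61 s, if anything falls off the work surface, if the arm or the gripper's body presses on something with over 40 N, if the wrist force passes 120 N, or if a joint passes its speed limit or range.

### The arm

A 6-joint arm with a two-finger parallel gripper is mounted at the origin on the work surface. World frame = base frame: x ahead of the robot, y to its left, z up, the work surface at z = 0. Lengths are in m, angles in rad, forces in N, time in s.
With the tool pointing down it reaches from about 0.35 to 0.85 m from the base axis. Payload 8.1 kg.
Tool frame: the origin (TCP) lies between the finger pads; the fingertips stand 11 mm ahead of it and the grasp point (between the pads) lies 8 mm behind it (robot.tips_ahead is the distance from the TCP to the fingertips, in m); z points along the fingers, y is the line along which they close (so a half turn about z gives the same grasp; the last joint's range is limited). The gripper opens to 93 mm and grips with 3 to 60 N. Pads are 15 mm wide; open, the fingers measure 128 mm over their backs; the gripper's body (75 mm by 188 mm) begins 65 mm behind the grasp point.
Start: joints at [1.07, 0.13, 1.488, -0, 1.523, -0.085], TCP at [0.242, 0.549, 0.23] pointing down, gripper open.
Joint ranges: [-2.96, 2.96], [-0.89, 2.26], [0.02, 2.5], [-1.34, 4.48], [0, 2.73], [-2.66, 2.66]. Speed limits (rad/s): [2.39, 2.39, 2.79, 3.14, 3.14, 3.14].

### API

Orientations are given as a rotation vector (axis times angle).
In Python, from plant import robot gives the robot as it stands. The module is installed in compiled form; this text tells all that it offers.
- The arm moves only by the tool move_arm, never from a script. Its argument "deltas" is one flat list of numbers, 7 for each row, row after row: the shift along the tool's x, y, z in m, then the turn, a rotation vector about the tool's x, y, z in rad, then the opening, from 0 (shut) to 1 (fully open). A call has 1 to 12 rows; each row is the pose to reach, as a shift and turn from the pose commanded when the call began, along the tool's axes at that moment; what a row does not reach only later rows make up. A row lasts 1/8 s, in which the tool goes at most 62.5 mm and 10.7 degrees, less where a joint would pass 70% of its speed; a pose out of reach is approached as far as the arm can. A call with a gripper value outside its range is refused whole. The fingers move at their own pace and stop on an object; "squeeze" is the grip in N (left out, the last holds). Time passes only in rows, so rows that repeat a pose let the fingers close. It gives the time, the measured TCP pose, the force, the opening and the grip force at its end, in the units of the state.
- robot.read_state(): the state, without advancing time (a new reading comes with each control period).
- robot.read_camera(name): name is "scene" or "top" or "wrist"; returns (picture, depth): 400x640x3 uint8, red, green, blue; 400x640 float32, m along the optical axis (not along the pixel's ray), 0 where there is no reading.
- robot.camera_model(name): a dict with "K" (3x3 intrinsics, pixels), "R" (3x3) and "t" (3): a world point X has camera coordinates R X + t; the wrist camera has in their place "tool_from_camera" (4x4, takes a point from camera to tool coordinates, whose origin is the TCP and whose axes are the flange's). Camera axes: x right, y down, z forward; pixel columns grow to the right and rows downward; lengths in m; the calibration is good to about 2 mm. The wrist camera is an equidistant fisheye: a pixel r from the principal point sees the ray r / f radians off the axis. A picture is of the moment at which its call begins: read the wrist's pose just before it. camera_model takes no time and is no camera call.
- robot.close_job(): hands the job in; it is judged then, once.
Trained networks look in the newest picture that a camera, given by its name, has taken for a name from the list of things; names that differ only in an ending like _2 or _b are one class to them, and where a whole thing is asked for, a point or a joint stands for the part that bears it (a point fixed in the world has none). Each returns a list of dicts, best first, with "confidence" (0 to 1); they miss things now and then, are a little off and sometimes report something else, mostly with a low value. They report only what shows in the picture. A call takes as long as a camera call. They do not tell look-alikes from the thing itself.
- robot.recognise(camera, label): "uv" ([column, row] in pixels, amid what is visible of it).
The state is a dict: "t": time; "q": joint angles; "dq": joint speeds; "joint_torque": joint torques, N m; "tool_pos": TCP position; "orientation": TCP orientation; "force": force on the tool from outside, world axes, zero at the start; "wrist_torque": the same for the moment, N m; "opening": finger opening in m; "gripper_force": force on a finger pad.
Only numpy, scipy, OpenCV 4.12 (cv2) and the standard library are available. Lean on these libraries where they do the work, as an engineer would, in place of code of your own. Each camera call takes 0.05 s, during which the arm holds its last target. There are 200 camera calls.

## Working session

There is one attempt and no reset: what is moved stays moved. The work goes in short steps, Python scripts to look and compute and a tool call to move; the robot and the scene stay as the last step left them, time stands still between calls to the robot, and variables do not carry over. Pictures are saved under pics/ and viewed, at most 10 in all, crops included, and the job is handed in when it is done.

Besides the shell and the picture viewer there is one more tool, called after "Emit:" as name(argument=value, ...) on one line, values as JSON. move_arm: Moves the arm, as the interface text tells. Its arguments: {"type":"object","properties":{"deltas":{"type":"array","items":{"type":"number"}},"squeeze":{"type":"number"}},"required":["deltas"]}

```bash
mkdir -p pics
cat > h.py <<'E'
import numpy as np, cv2
from scipy.spatial.transform import Rotation as R
from plant import robot
def cloud(name):
    p,d=robot.read_camera(name); m=robot.camera_model(name)
    K,Rm,t=map(np.array,(m["K"],m["R"],m["t"]))
    v,u=np.mgrid[:400,:640]
    c=np.stack([(u-K[0,2])/K[0,0]*d,(v-K[1,2])/K[1,1]*d,d],-1)
    return p,d,(c-t)@Rm
E
python3 - <<'E'
from h import *
ims=[]
for n in("scene","top"):
    p,d,W=cloud(n); np.savez(f"{n}.npz",p=p,d=d,W=W)
    im=cv2.cvtColor(p,cv2.COLOR_RGB2BGR); cv2.imwrite(f"pics/{n}0.png",im)
    for l in("strap","strap_tab","lid","rack","rail","cups","portafilter","spoon"):
        for r in robot.recognise(n,l):
            u,v=np.round(r["uv"]).astype(int); print(n,l,(u,v),round(r["confidence"],2),W[v,u].round(3) if d[v,u]>0 else None)
print(robot.read_state())
E
```

```text
scene strap (np.int64(398), np.int64(233)) 0.86 [0.707 0.139 0.047]
scene strap (np.int64(330), np.int64(182)) 0.77 [0.566 0.106 0.127]
scene strap_tab (np.int64(329), np.int64(181)) 0.97 [0.562 0.108 0.126]
scene strap_tab (np.int64(401), np.int64(229)) 0.92 [0.708 0.149 0.051]
scene lid (np.int64(257), np.int64(189)) 0.74 [0.396 0.074 0.027]
scene lid (np.int64(331), np.int64(182)) 0.71 [0.569 0.105 0.129]
scene lid (np.int64(322), np.int64(193)) 0.7 [0.566 0.081 0.118]
scene rack (np.int64(344), np.int64(220)) 0.88 [0.59  0.127 0.014]
scene rail (np.int64(210), np.int64(299)) 0.59 [ 0.581 -0.216  0.148]
scene cups (np.int64(402), np.int64(280)) 0.92 [0.779 0.016 0.102]
scene cups (np.int64(345), np.int64(219)) 0.72 [0.59  0.131 0.012]
scene portafilter (np.int64(219), np.int64(212)) 0.71 [ 0.379 -0.024  0.028]
scene spoon (np.int64(365), np.int64(339)) 0.96 [ 0.769 -0.065  0.009]
scene spoon (np.int64(323), np.int64(192)) 0.61 [0.566 0.084 0.118]
top strap (np.int64(274), np.int64(212)) 0.97 [0.553 0.098 0.159]
top strap (np.int64(256), np.int64(163)) 0.7 [0.692 0.155 0.049]
top s
[... 733 characters left out ...]
076]
{'t': 0.9, 'q': array([ 1.06961514e+00,  1.30394322e-01,  1.48817997e+00, -3.18301709e-06,
        1.52300838e+00, -8.53913756e-02]), 'dq': array([ 6.40365181e-04, -1.98101280e-04, -1.03679656e-04, -2.33984218e-04,
       -4.99654225e-05,  1.00821034e-03]), 'joint_torque': array([-5.77548271e-04, -5.59753704e+01, -4.92052102e+01,  7.69004691e-02,
        2.28464504e-02, -1.35251580e-05]), 'tool_pos': array([0.24232865, 0.5488987 , 0.22964963]), 'orientation': array([6.48425127e-01, 3.07394079e+00, 1.35580818e-05]), 'force': array([ 0.38847376,  0.95810285, -0.41285996]), 'wrist_torque': array([ 0.0547211 , -0.04111456, -0.05360011]), 'gripper_force': 0.0, 'opening': 0.09317033982142979}
```

View pics/scene0.png

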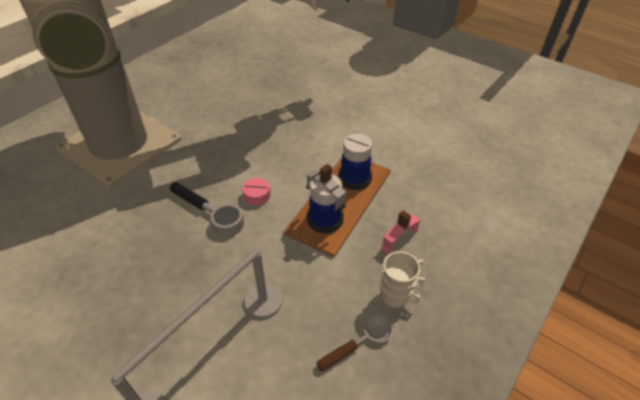

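View pics/top0.png

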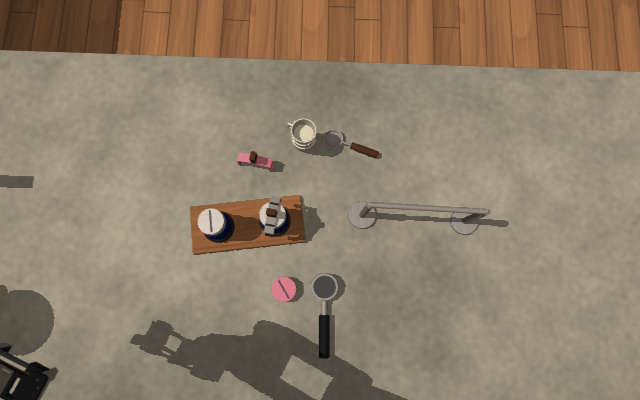

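The two strap-shaped things are at top (274,212), steel on a cobalt jar, and (256,160), pink on the table. The lids are at (274,215) under the steel strap, (211,222) on the spare jar and (285,289) in pink. The steel strap and the lid beneath it are the ones meant. I'll confirm in a crop and fit the poses.

Run:
```python
from h import *
for n in("top","scene"):
    z=np.load(n+".npz"); p,W,d=z["p"].astype(int),z["W"],z["d"]
    ok=d>0
    near=ok&(abs(W[...,0]-.556)<.07)&(abs(W[...,1]-.1)<.06)
    tab=near&(W[...,2]>.137)&(W[...,2]<.175)
    P=W[tab];print(n,"tab",len(P),P.mean(0).round(4),P.min(0).round(3),P.max(0).round(3))
    # non-blue crown + legs
    rail=ok&(W[...,2]>.125)&(W[...,2]<.17)&(W[...,1]<-.02)&(abs(W[...,0]-.58)<.06)
    P=W[rail];c=P.mean(0);s=np.linalg.svd(P-c)[2][0]
    print(n,"rail",len(P),c.round(4),s.round(4),P.min(0).round(3),P.max(0).round(3), "zmax95",np.percentile(P[:,2],95))
    sp=ok&(abs(W[...,2]-.118)<.006)&(W[...,1]>.15)&(abs(W[...,0]-.54)<.08)
    P=W[sp];print(n,"spare",len(P),((P.min(0)+P.max(0))/2).round(3))
    rk=ok&(abs(W[...,2]-.012)<.006)&(p[...,0]-p[...,2]>50)&(W[...,1]>-.05)&(W[...,1]<.35)&(abs(W[...,0]-.55)<.12)
    rr=cv2.minAreaRect((W[rk][:,:2]*1000).astype(np.float32));print(n,"rack",rr)
p=np.load("top.npz")["p"]; q=np.load("scene.npz")["p"]
a=cv2.resize(p[140:260,190:310],(480,480),interpolation=2)
cv2.imwrite("pics/crop1.png",cv2.cvtColor(a,4))
```

```text
top tab 81 [0.5525 0.1048 0.1576] [0.546 0.094 0.139] [0.561 0.116 0.164]
top rail 708 [ 0.5726 -0.2414  0.1542] [-0.0309 -0.9995 -0.0017] [ 0.562 -0.38   0.125] [ 0.586 -0.105  0.161] zmax95 0.15878403054886922
top spare 556 [0.535 0.243 0.118]
top rack ((544.902587890625, 175.15219116210938), (119.9702377319336, 278.7154235839844), 8.12183666229248)
scene tab 161 [0.5579 0.1023 0.1522] [0.547 0.093 0.137] [0.565 0.117 0.162]
scene rail 1856 [ 0.5767 -0.2605  0.1518] [-0.0307 -0.9995 -0.0037] [ 0.562 -0.381  0.125] [ 0.587 -0.105  0.159] zmax95 0.1565418150591899
scene spare 462 [0.537 0.243 0.117]
scene rack ((547.51708984375, 173.8253173828125), (120.25787353515625, 281.9805908203125), 7.873642921447754)
```

View pics/crop1.png

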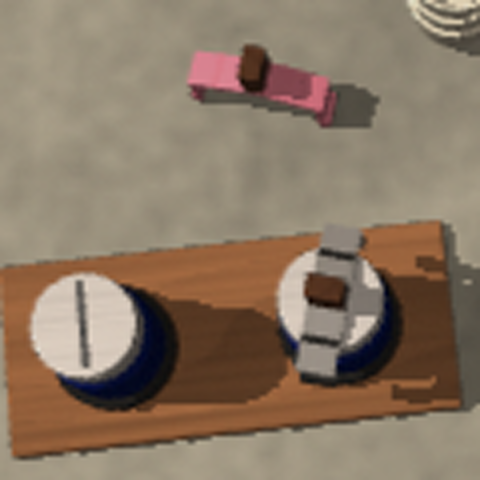

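The crop confirms it: the steel strap with the walnut tab is at crop (325,300) over the cobalt jar, the spare jar is at (83,325), and the pink strap at (255,75) is a decoy. I'll move above the strap and look with the wrist camera.

```bash
cat >> h.py <<'E'
def delta(x,y,z,yaw):
    "yaw (deg) of tool y in world; tool down"
    s=robot.read_state(); T=R.from_rotvec(s["orientation"])
    a=np.radians(yaw); ty=np.array([np.cos(a),np.sin(a),0]); tz=np.array([0,0,-1.]); tx=np.cross(ty,tz)
    D=T.inv()*R.from_matrix(np.c_[tx,ty,tz])
    print("t",s["t"],"pos",s["tool_pos"].round(4),"open",round(s["opening"],4),"F",s["force"].round(2),"delta",T.inv().apply(np.array([x,y,z])-s["tool_pos"]).round(4),D.as_rotvec().round(4))
def wrist():
    "picture and world cloud"
    s=robot.read_state(); p,d=robot.read_camera("wrist"); m=robot.camera_model("wrist")
    K=np.array(m["K"]);C=np.array(m["tool_from_camera"]); v,u=np.mgrid[:400,:640]
    a=(u-K[0,2])/K[0,0];b=(v-K[1,2])/K[1,1];r=np.hypot(a,b)+1e-9
    k=np.tan(np.minimum(r,1.5))/r*d
    c=np.stack([a*k,b*k,d],-1)
    W=R.from_rotvec(s["orientation"]).apply((c@C[:3,:3].T+C[:3,3]).reshape(-1,3)).reshape(400,640,3)+s["tool_pos"]
    return p,d,W
E
python3 - <<'E'
from h import *
delta(.556,.105,.25,-10)
print(robot.camera_model("wrist"))
E
```

```text
t 0.9 pos [0.2423 0.5489 0.2296] open 0.0932 F [ 0.39  0.96 -0.41] delta [-0.4662 -0.2794 -0.0204] [ 0.     -0.      1.3295]
{'K': array([[309.70691629,   0.        , 319.97777018],
       [  0.        , 309.70691629, 206.19621226],
       [  0.        ,   0.        ,   1.        ]]), 'tool_from_camera': array([[ 2.04135353e-06, -9.61730558e-01, -2.73996960e-01,
         7.60628059e-02],
       [ 9.99999910e-01, -1.14243175e-04,  4.08444334e-04,
         3.23657543e-04],
       [-4.24115680e-04, -2.73996937e-01,  9.61730471e-01,
        -1.53482124e-01],
       [ 0.00000000e+00,  0.00000000e+00,  0.00000000e+00,
         1.00000000e+00]])}
```

Emit:
move_arm(deltas=[-0.466,-0.279,-0.02,0,0,1.33,0.6,-0.466,-0.279,-0.02,0,0,1.33,0.6,-0.466,-0.279,-0.02,0,0,1.33,0.6,-0.466,-0.279,-0.02,0,0,1.33,0.6,-0.466,-0.279,-0.02,0,0,1.33,0.6,-0.466,-0.279,-0.02,0,0,1.33,0.6,-0.466,-0.279,-0.02,0,0,1.33,0.6,-0.466,-0.279,-0.02,0,0,1.33,0.6,-0.466,-0.279,-0.02,0,0,1.33,0.6,-0.466,-0.279,-0.02,0,0,1.33,0.6,-0.466,-0.279,-0.02,0,0,1.33,0.6,-0.466,-0.279,-0.02,0,0,1.33,0.6])

```text
t: 2.4
tool_pos: [0.5554, 0.1066, 0.2496]
orientation: [-2.405, -2.02, -0.0]
force: [-0.3, 0.1, 0.1]
opening: 0.0555
gripper_force: 0.0
```

Run:
```python
from h import *
p,d,W=wrist(); cv2.imwrite("pics/w1.png",cv2.cvtColor(p,4)); np.savez("w1.npz",p=p,d=d,W=W)
near=(d>0)&(np.hypot(W[...,0]-.556,W[...,1]-.105)<.06)
t=near&(W[...,2]>.140)&(W[...,2]<.17)
top=near&(W[...,2]>.154)&(W[...,2]<.17)
for n,m in(("tab",t),("tabtop",top)):
    P=W[m];print(n,len(P),((P.min(0)+P.max(0))/2).round(4),P.min(0).round(4),P.max(0).round(4),cv2.minAreaRect((P[:,:2]*1000).astype(np.float32)))
delta(.556,.105,.143,-10)
```

```text
tab 477 [0.5545 0.1076 0.1502] [0.5466 0.0963 0.1402] [0.5625 0.1189 0.1602] ((554.6677856445312, 107.58646392822266), (21.721635818481445, 13.818142890930176), 82.32958984375)
tabtop 408 [0.5544 0.1073 0.1573] [0.5466 0.0963 0.1543] [0.5622 0.1183 0.1602] ((554.6356201171875, 107.34777069091797), (21.23993492126465, 13.818142890930176), 82.32958984375)
t 2.45 pos [0.5554 0.1066 0.2497] open 0.0556 F [ 0.16 -0.81  0.54] delta [-0.0015  0.0009  0.1067] [-0.     -0.0002  0.0013]
```

View pics/w1.png

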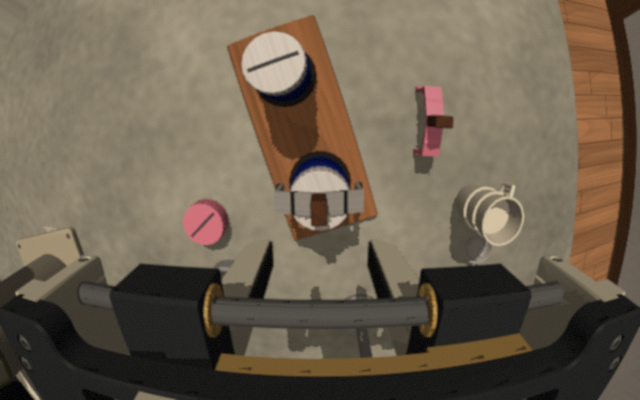

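The wrist view shows the strap at (320,200) with its tab at (320,208) between the fingers. The tab fit gives a centre near (0.555, 0.107) and a strap yaw of about -8°. I'll descend, grip and lift.

Emit:
move_arm(deltas=[0,0,0.05,0,0,-0.035,0.6,0,0,0.09,0,0,-0.035,0.6,0,0,0.107,0,0,-0.035,0.6,0,0,0.107,0,0,-0.035,0.6,0,0,0.107,0,0,-0.035,0.0,0,0,0.107,0,0,-0.035,0.0,0,0,0.107,0,0,-0.035,0.0,0,0,0.107,0,0,-0.035,0.0,0,0,0.107,0,0,-0.035,0.0], squeeze=30)

```text
t: 3.58
tool_pos: [0.5559, 0.1054, 0.1428]
orientation: [-2.371, -2.061, 0.0]
force: [-0.8, -0.1, 2.0]
opening: 0.0137
gripper_force: 30.0
```

Emit:
move_arm(deltas=[0,0,-0.01,0,0,0,0,0,0,-0.03,0,0,0,0,0,0,-0.06,0,0,0,0,0,0,-0.1,0,0,0,0,0,0,-0.1,0,0,0,0,0,0,-0.1,0,0,0,0])

```text
t: 4.32
tool_pos: [0.556, 0.1055, 0.2429]
orientation: [2.371, 2.06, 0.001]
force: [-0.4, -0.1, -2.3]
opening: 0.014
gripper_force: 30.0
```

Run:
```python
from h import *
p,d,W=wrist(); 
near=(d>0)&(np.hypot(W[...,0]-.556,W[...,1]-.105)<.07)&(W[...,2]>.18)
print(len(W[near]))
P,D=robot.read_camera("scene");cv2.imwrite("pics/s2.png",cv2.cvtColor(np.hstack([P[:,:400],cv2.resize(p[100:350,220:420],(320,400))]),4))
delta(.5745,-.243,.2425,-1.8)
q=robot.read_state()["q"];print(q.round(3))
```

```text
54880
t 4.425 pos [0.5552 0.1054 0.2413] open 0.0139 F [-0.18 -0.03 -0.72] delta [-0.3422  0.0678 -0.0012] [-0.0023  0.0004 -0.1086]
[ 0.097  0.034  1.569 -0.     1.541  0.237]
```

View pics/s2.png

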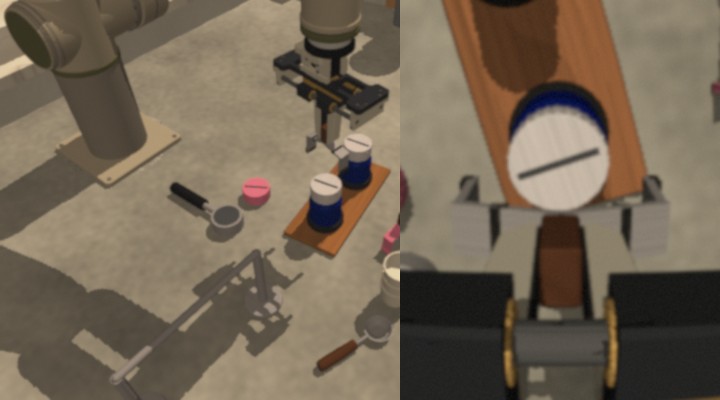

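Right panel: the strap is held level by its tab, and the lid below shows its dark line from (520,178) to (598,150). Next I'll go to above the rail.

Emit:
move_arm(deltas=[-0.05,0.01,-0.003,0,0,-0.02,0,-0.11,0.022,-0.003,0,0,-0.05,0,-0.17,0.034,-0.003,0,0,-0.08,0,-0.22,0.045,-0.003,0,0,-0.108,0,-0.27,0.055,-0.003,0,0,-0.108,0,-0.3,0.061,-0.003,0,0,-0.108,0,-0.3195,0.065,-0.003,0,0,-0.108,0,-0.3195,0.065,-0.003,0,0,-0.108,0,-0.3195,0.065,-0.003,0,0,-0.108,0,-0.3195,0.065,-0.003,0,0,-0.108,0])

```text
t: 5.68
tool_pos: [0.5759, -0.2187, 0.2457]
orientation: [-2.255, -2.187, -0.0]
force: [0.1, 0.2, -1.7]
opening: 0.0134
gripper_force: 30.0
```

Run:
```python
from h import *
p,d,W=wrist(); np.savez("w3.npz",p=p,d=d,W=W)
cv2.imwrite("pics/w3.png",cv2.cvtColor(p,4))
r=(d>0)&(W[...,2]>.13)&(W[...,2]<.168)&(abs(W[...,0]-.575)<.03)&(W[...,1]>-.37)&(W[...,1]<-.11)
for n,Q in(("w",W[r]),):
    print(n,len(Q))
    for y in np.arange(-.36,-.1,.02):
        S=Q[abs(Q[:,1]-y)<.01]
        if len(S)>5: print(round(y,3),len(S),((S[:,0].min()+S[:,0].max())/2).round(4),S[:,0].min().round(4),S[:,0].max().round(4),np.percentile(S[:,2],90).round(4))
for n in("top","scene"):
    p,d,W=cloud(n)
    r=(d>0)&(W[...,2]>.1)&(W[...,2]<.26)&(abs(W[...,0]-.575)<.06)&(abs(W[...,1]+.22)<.03)
    Q=W[r]; b=Q[Q[:,2]<.165]; s=Q[(Q[:,2]>.2)]
    print(n,len(b),b[:,0].min(),b[:,0].max(),"bar; strap",len(s),s.min(0),s.max(0))
delta(.575,-.22,.2425,-1.8)
```

```text
w 2604
-0.36 202 0.5693 0.5616 0.5771 0.1545
-0.34 109 0.5703 0.5641 0.5764 0.1548
-0.3 104 0.5717 0.566 0.5775 0.1548
-0.24 55 0.574 0.5689 0.5792 0.1548
-0.22 295 0.5743 0.569 0.5797 0.1548
-0.2 318 0.5747 0.5692 0.5802 0.1548
-0.18 353 0.576 0.5696 0.5825 0.1548
-0.16 378 0.5764 0.5704 0.5825 0.1547
-0.14 381 0.5769 0.5711 0.5828 0.1547
-0.12 409 0.5782 0.5706 0.5858 0.1545
top 60 0.5687200026059012 0.5810692047763565 bar; strap 38 [ 0.5900251  -0.21655198  0.20574263] [ 0.61932283 -0.20761475  0.22956717]
scene 223 0.5695097539417945 0.5822767570559214 bar; strap 694 [ 0.53351786 -0.23165675  0.20009387] [ 0.62099211 -0.20834438  0.25962785]
t 5.825 pos [ 0.5759 -0.2192  0.2458] open 0.0137 F [-0.13 -0.33 -1.42] delta [-0.0009 -0.0009  0.0033] [0.0003 0.0001 0.0006]
```

View pics/w3.png

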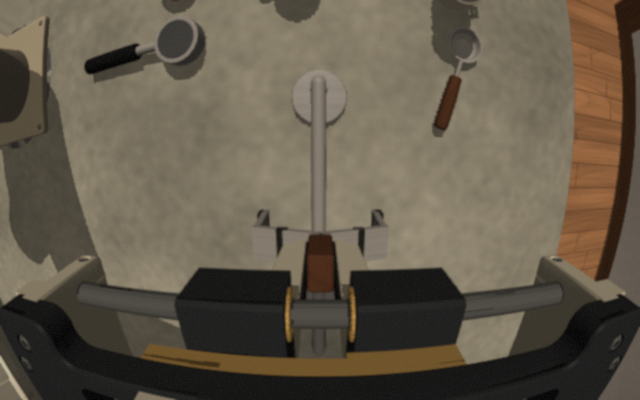

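Wrist view: the bar runs up column 318 and the strap is centred at (319,240), straddling it squarely. I'll lower it.

Emit:
move_arm(deltas=[0,-0.001,0.03,0,0,0,0,0,-0.001,0.055,0,0,0,0,0,-0.001,0.066,0,0,0,0,0,-0.001,0.071,0,0,0,0,0,-0.001,0.073,0,0,0,0,0,-0.001,0.073,0,0,0,0,0,-0.001,0.073,0,0,0,0])

```text
t: 6.7
tool_pos: [0.5751, -0.2202, 0.1735]
orientation: [2.256, 2.185, 0.001]
force: [-0.0, -0.3, -1.0]
opening: 0.0134
gripper_force: 30.0
```

Emit:
move_arm(deltas=[0,0,0.001,0,0,0,0,0,0,0.002,0,0,0,0,0,0,0.002,0,0,0,0])

```text
t: 7.08
tool_pos: [0.5752, -0.2203, 0.1731]
orientation: [2.255, 2.184, 0.001]
force: [-5.3, 2.3, 10.0]
opening: 0.0138
gripper_force: 30.0
```

It's seated on the bar. I'll ease off, release and rise.

Emit:
move_arm(deltas=[0,0,-0.0015,0,0,0,0,0,0,-0.0015,0,0,0,0.4,0,0,-0.0015,0,0,0,0.4,0,0,-0.0015,0,0,0,0.4,0,0,-0.0015,0,0,0,0.4,0,0,-0.0015,0,0,0,0.4,0,0,-0.03,0,0,0,0.4,0,0,-0.07,0,0,0,0.4,0,0,-0.1,0,0,0,0.4,0,0,-0.1,0,0,0,0.4])

```text
t: 8.32
tool_pos: [0.5762, -0.2206, 0.2742]
orientation: [2.253, 2.182, 0.003]
force: [-0.4, -1.3, -0.5]
opening: 0.0374
gripper_force: 0.0
```

Run:
```python
from h import *
p,d,W=wrist(); 
s=(d>0)&(W[...,2]>.1)&(W[...,2]<.2)&(abs(W[...,0]-.575)<.08)&(abs(W[...,1]+.22)<.04)
t=s&(W[...,2]>.175);P=W[t];print(len(P),P.min(0),P.max(0))
c=s&(abs(abs(W[...,0]-.575)-.036)<.004);
for m in(c&(W[...,0]<.575),c&(W[...,0]>.575)): print(W[m].mean(0) if m.any() else 0)
P,D=robot.read_camera("scene");cv2.imwrite("pics/s4.png",cv2.cvtColor(np.hstack([P[:,60:420],cv2.resize(p[130:380,220:420],(320,400))]),4))
delta(.5555,.1055,.21,-8)
# lid line
z=np.load("w1.npz")
p,d,W=cloud("top")
m=(d>0)&(abs(W[...,2]-.118)<.006)&(np.hypot(W[...,0]-.556,W[...,1]-.105)<.04)
Q=W[m];print("lid c",((Q.min(0)+Q.max(0))/2).round(4),Q.mean(0).round(4))
dk=m&(p.astype(int).sum(-1)<330)&(np.hypot(W[...,0]-.556,W[...,1]-.105)<.024);L=W[dk][:,:2]; print(len(L)); v=np.linalg.svd(L-L.mean(0))[2][0];print("line yaw",np.degrees(np.arctan2(v[1],v[0])))
```

```text
505 [ 0.56989558 -0.22917038  0.17505513] [ 0.58452956 -0.20719584  0.19039715]
[ 0.53889591 -0.21666125  0.15160142]
[ 0.61101383 -0.21762654  0.1400324 ]
t 8.425 pos [ 0.5746 -0.2199  0.27  ] open 0.0372 F [ 0.61  0.43 -0.53] delta [ 0.3247 -0.0295  0.0601] [-2.000e-04 -1.000e-04  1.076e-01]
lid c [0.5536 0.1055 0.1179] [0.5539 0.1047 0.1186]
18
line yaw -169.09239999866904
```

View pics/s4.png

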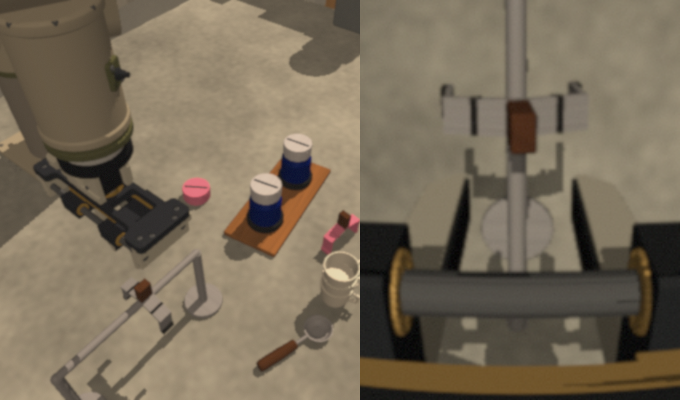

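The strap hangs astride the bar, with its tab at right-panel (522,125), tilted about 9° and let go. Now to above the lid.

Emit:
move_arm(deltas=[0.05,-0.005,0,0,0,0.02,1,0.11,-0.01,0,0,0,0.05,1,0.17,-0.016,0.01,0,0,0.08,1,0.23,-0.021,0.03,0,0,0.107,1,0.28,-0.026,0.05,0,0,0.107,1,0.31,-0.029,0.06,0,0,0.107,1,0.3245,-0.0295,0.06,0,0,0.107,1,0.3245,-0.0295,0.06,0,0,0.107,1,0.3245,-0.0295,0.06,0,0,0.107,1,0.3245,-0.0295,0.06,0,0,0.107,1])

```text
t: 9.72
tool_pos: [0.5561, 0.1041, 0.2111]
orientation: [2.371, 2.06, 0.001]
force: [0.5, -0.3, -0.0]
opening: 0.093
gripper_force: 0.0
```

```bash
cat >> h.py <<'E'
def lid(cx=.555,cy=.1055,z=.118):
    p,d,W=wrist()
    m=(d>0)&(abs(W[...,2]-z)<.006)&(np.hypot(W[...,0]-cx,W[...,1]-cy)<.045)
    Q=W[m]; print("n",len(Q),"min/max",Q.min(0).round(4),Q.max(0).round(4),cv2.minEnclosingCircle((Q[:,:2]*1000).astype(np.float32)))
    dk=m&(p.astype(int).sum(-1)<270)&(np.hypot(W[...,0]-cx,W[...,1]-cy)<.025);L=W[dk][:,:2]
    if len(L)>5: v=np.linalg.svd(L-L.mean(0))[2][0];print(len(L),L.mean(0),"line yaw",np.degrees(np.arctan2(v[1],v[0])))
    return p
E
python3 - <<'E'
from h import *
lid(); delta(.555,.1055,.098,-8)
E
```

```text
n 3774 min/max [0.5253 0.0771 0.112 ] [0.5851 0.1366 0.1193] ((555.4100341796875, 106.8437728881836), 30.314878463745117)
170 [0.55567113 0.1068687 ] line yaw -169.12489579370936
t 9.775 pos [0.556  0.1042 0.2111] open 0.093 F [ 0.56 -0.36  0.1 ] delta [ 0.0012 -0.0013  0.1131] [ 0.0007  0.     -0.0009]
```

Emit:
move_arm(deltas=[0.002,-0.001,0.05,0,0,0,1,0.002,-0.001,0.09,0,0,0,1,0.002,-0.001,0.113,0,0,0,1,0.002,-0.001,0.113,0,0,0,1,0.002,-0.001,0.113,0,0,0,1,0.002,-0.001,0.113,0,0,0,0.4,0.002,-0.001,0.113,0,0,0,0.4,0.002,-0.001,0.113,0,0,0,0.4,0.002,-0.001,0.113,0,0,0,0.4], squeeze=20)

```text
t: 10.9
tool_pos: [0.555, 0.1075, 0.0979]
orientation: [2.37, 2.062, 0.0]
force: [-1.2, -0.9, 1.5]
opening: 0.0604
gripper_force: 20.0
```

Emit:
move_arm(deltas=[0,0,0,0,0,0.08,0.4,0,0,0,0,0,0.16,0.4,0,0,0,0,0,0.24,0.4,0,0,0,0,0,0.3,0.4,0,0,0,0,0,0.3,0.4])

```text
t: 11.52
tool_pos: [0.5551, 0.1074, 0.0979]
orientation: [2.651, 1.685, 0.001]
force: [0.0, -0.3, 2.9]
opening: 0.0606
gripper_force: 20.0
```

Run:
```python
from h import *
s=robot.read_state();print(s["wrist_torque"],s["orientation"],s["opening"],s["gripper_force"])
lid(); delta(.5553,.1062,.098,-25)
```

```text
[-0.08473091  0.13459845 -0.07798562] [2.65131818e+00 1.68479475e+00 6.51975936e-04] 0.060558391079506106 20.000660168007016
n 8483 min/max [0.5203 0.0854 0.112 ] [0.5993 0.1373 0.124 ] ((559.7540893554688, 115.54219055175781), 43.56917190551758)
605 [0.55289535 0.10692888] line yaw 174.68526461044905
t 11.575 pos [0.5551 0.1074 0.0979] open 0.0605 F [-0.19  0.29  3.27] delta [-0.001   0.0007 -0.0001] [ 0.0004 -0.0003 -0.0014]
```

It moved 16–17° clockwise with no resistance, so this is the opening direction. I'll continue to about 57°.

Emit:
move_arm(deltas=[0,0,0,0,0,0.1,0.4,0,0,0,0,0,0.2,0.4,0,0,0,0,0,0.3,0.4,0,0,0,0,0,0.4,0.4,0,0,0,0,0,0.5,0.4,0,0,0,0,0,0.6,0.4,0,0,0,0,0,0.695,0.4,0,0,0,0,0,0.695,0.4,0,0,0,0,0,0.695,0.4])

```text
t: 12.7
tool_pos: [0.5551, 0.1075, 0.0979]
orientation: [3.066, 0.685, 0.001]
force: [-0.2, -0.5, 3.2]
opening: 0.0608
gripper_force: 20.0
```

Run:
```python
from h import *
s=robot.read_state();print(s["wrist_torque"],s["opening"],s["gripper_force"])
p=lid(); cv2.imwrite("pics/w5.png",cv2.cvtColor(p,4)); delta(.555,.1074,.098,-65)
```

```text
[-0.00249624  0.11537984 -0.00126024] 0.06081536764242057 20.00043206848204
n 8469 min/max [0.5328 0.0701 0.112 ] [0.5847 0.1495 0.124 ] ((563.9613037109375, 109.73101806640625), 43.7496337890625)
757 [0.5548506  0.10635986] line yaw 133.8048701969479
t 12.75 pos [0.5551 0.1074 0.0979] open 0.0606 F [0.27 0.27 3.54] delta [-0.0001 -0.     -0.0001] [ 0.0002 -0.0005  0.0027]
```

View pics/w5.png

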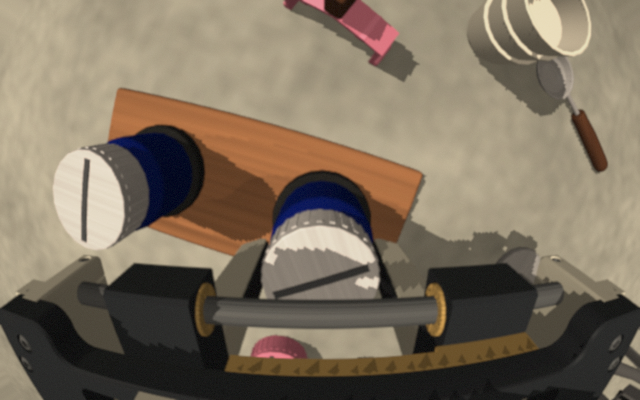

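The lid is gripped at (325,265) and its line has turned 57.1°. I'll lift straight up.

Emit:
move_arm(deltas=[0,0,-0.004,0,0,0,0.4,0,0,-0.008,0,0,0,0.4,0,0,-0.014,0,0,0,0.4,0,0,-0.02,0,0,0,0.4,0,0,-0.03,0,0,0,0.4,0,0,-0.045,0,0,0,0.4,0,0,-0.06,0,0,0,0.4,0,0,-0.075,0,0,0,0.4,0,0,-0.085,0,0,0,0.4,0,0,-0.085,0,0,0,0.4,0,0,-0.085,0,0,0,0.4,0,0,-0.085,0,0,0,0.4])

```text
t: 14.25
tool_pos: [0.5544, 0.1074, 0.1817]
orientation: [-3.067, -0.681, 0.002]
force: [0.4, 0.2, -1.3]
opening: 0.0605
gripper_force: 20.0
```

Run:
```python
from h import *
s=robot.read_state();print(s["wrist_torque"],s["force"],s["opening"],s["gripper_force"],s["tool_pos"])
p,d=robot.read_camera("scene");w,_,W=wrist()
T=(W[...,2]>.18)&(W[...,2]<.22)&(np.hypot(W[...,0]-.555,W[...,1]-.106)<.025)&(w.min(-1)>140)
Q=W[T];A=np.c_[Q[:,:2]-Q[:,:2].mean(0),np.ones(len(Q))];print("lid top plane",len(Q),np.linalg.lstsq(A,Q[:,2],rcond=None)[0])
cv2.imwrite("pics/s6.png",cv2.cvtColor(np.hstack([p[:,60:420],w[:,150:470]]),4))
```

```text
[ 0.01292225  0.19659285 -0.02431998] [ 0.43439173  0.19067004 -1.29883938] 0.06049816195386916 19.999903198331594 [0.55437512 0.10736792 0.18172307]
lid top plane 1218 [ 0.0020981  -0.00082871  0.20024178]
```

View pics/s6.png

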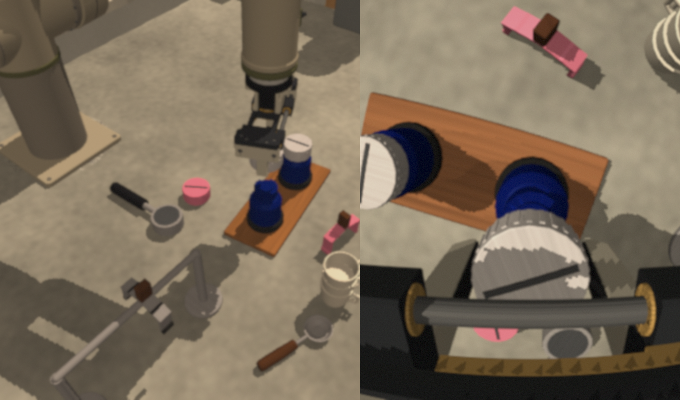

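The jar is open at left-panel (265,205). The lid is held level in the fingers with its top at 0.200 m, and the strap still hangs at (145,292). I'll settle briefly and hand in.

Emit:
move_arm(deltas=[0,0,0,0,0,0,0.4,0,0,0,0,0,0,0.4,0,0,0,0,0,0,0.4,0,0,0,0,0,0,0.4])

```text
t: 14.85
tool_pos: [0.5549, 0.1074, 0.1827]
orientation: [-3.067, -0.681, -0.0]
force: [-1.0, 0.5, -1.5]
opening: 0.061
gripper_force: 20.0
```

```bash
python3 -c "
from plant import robot
print(robot.close_job())"
```

```text
the job is handed in; nothing more can be done
None
```

I handed the job in at about 15 s (no verdict was returned): the strap hangs astride the rail, let go, and the lid, freed by a 57° clockwise turn (seen from above), is held level and still with its underside about 172 mm above the surface.

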